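# Free a sugar-seized wing latch and lift off the strainer cover

## Task

The wing latch that holds down the cover of the white syrup strainer has been seized by dried syrup: rock it gently back and forth in small arcs, turning back as soon as it comes up hard against the crust and never forcing it, until it breaks free. Then turn it a full quarter turn counterclockwise (seen from above) so its nose is clear of the cover, lift the cover off by its black knob and set it down gently, flat and the right way up, in the middle of the shallow aluminium tray. Leave the latch open, and do not push the bottles, the jar, the vial, the cup or the pen about.

Things in the scene. Friction and masses are not known exactly. Their poses are not given: they have to be found in the camera images.
- housing: White strainer housing, fixed, 130 x 240 x 90 mm (x, y, z); origin at the centre of its underside, z up, deck 90 mm above it. In its frame the latch axis is at (0, -55) mm and the centre of the square well (88 mm wide, 50 mm deep) that the cover closes at (0, 50) mm. Its x axis is within 20 degrees of the table's x. Either side of the table.
- latch (a joint): Angle of the wing latch about its upright axis (rad), growing counterclockwise seen from above. 0: closed, nose along the housing's +y over the cover; 1.57: open, nose along its -x; end stop 1.6. Starts within 0.03 of 0. While seized it moves only through an arc 0.40 rad wide whose two ends lie 0.09 to 0.31 from 0, different each time: it comes up hard there. Free, both ends are gone.
- latch_grip (a point): Middle of the latch's upright steel wing, where to grip: a plate 8 mm thick, 56 long, 34 tall, on the latch axis; this point is 14 mm below its top edge, 34 mm above the deck. Its frame turns with the latch and at angle 0 is parallel to the housing's: the wing's length lies along y. Below: a 26 mm hub and the nose, a bar 14 mm wide reaching 68 mm from the axis, top 14 mm above the deck.
- crust: Dried syrup in the housing, out of sight; the latch's foot presses it 40 mm from the axis. Turning takes 0.16 N m, free or seized; at an end of the arc it climbs steeply: 0.1 more means the end, over 0.7 in all it is forced. Brought to one end and held 0.5 s, then to the other, the crust gives one step (11 mm along the housing's -y) per end, never twice on one side; four or five alternate ends free it.
- cover: Loose square steel cover, 0.2 to 0.4 kg: plate 100 x 100 x 5 mm with a skirt 80 x 80 x 8 mm under it that sits in the housing's well (4 mm play), and a round black knob. Origin at the centre of the skirt's underside; the plate's top is 13 mm and the knob's top 43 mm above it. Closed: origin 82 mm above the table, the latch's nose 3 mm above the plate's rim.
- cover_knob (a point): Centre of the black knob on the cover, 33 mm above the cover's origin: a round grip 22 mm in diameter and 20 mm tall (10 mm above and below this point).
- tray: Shallow aluminium tray, fixed, 170 x 170 mm outside, rim 14 mm high, walls and floor 3 mm thick; origin at the centre of its underside. It stands on the other side of the table from the housing.
- bottle_a: Amber bottle with a brass cap, 56 mm diameter, 125 mm tall, behind the task's things; origin at its underside. Leave alone.
- bottle_b: Another such amber bottle. Leave alone.
- bottle_c: Another such amber bottle. Leave alone.
- jar: Glass jar with a brass lid, 68 mm diameter, 85 mm tall; origin at its underside. Leave alone.
- vial: Small amber vial, 26 mm diameter, 50 mm tall, between housing and tray; origin at its underside. Leave alone.
- cup: Small white plastic cup, 36 mm diameter, 30 mm tall, between housing and tray on the robot's side; origin at its underside. Leave alone.
- pen: Black pen, 12 mm thick, 120 mm long, lying on the table near the robot. Leave alone.
Not all that is in view belongs to the job. Leave any blue, red or yellow look-alike of the cover alone.

How it is judged:
On the way, in this order (a step that is already met when the one before it is completed fails the run):
1. the latch is worked free and turned to open, with the cover still in its seat (value of joint latch above 1.3 rad and z of cover in the frame of housing below 0.087 m and horizontal distance between cover and tray above 0.15 m), for 0.2 s.
2. the cover is lifted out of the housing, clear of the deck (z of cover in the frame of housing above 0.1 m and contact force between the fingers and cover above 0.5 N), for 0.2 s.
At the end, for the whole second after the job is handed in: The latch stands open (above 1.25 rad) and the cover lies at rest, knob up and flat (within 0.06 rad) on the floor of the tray, its centre within 30 mm of the tray's centre along each side of the tray (value of joint latch above 1.25 rad and x of cover in the frame of tray between -0.03 and 0.03 m and y of cover in the frame of tray between -0.03 and 0.03 m and z of cover in the frame of tray below 0.008 m and angle between cover's own z axis and vertical below 0.06 rad and linear speed of cover below 0.02 m/s); the robot touches nothing.
It fails at once if the latch is forced against the crust (more than 14 N at its foot, 40 mm from the axis) (contact force between latch and crust above 14 N).
It fails at once if the cover strikes the tray (faster than 0.5 m/s just above it) (z of cover in the frame of tray below 0.02 m and horizontal distance between cover and tray below 0.09 m and linear speed of cover above 0.5 m/s).
It fails at once if a bottle, the jar, the vial, the cup (more than 12 mm) or the pen (more than 20 mm) is pushed about (distance of any of bottle_a, bottle_b, bottle_c, jar, vial, cup from where it was at the start of the episode above 0.012 m or distance of pen from where it was at the start of the episode above 0.02 m).
It also fails if it takes over 72 s, if anything falls off the work surface, if the arm or the gripper's body presses on something with over 40 N, if the wrist force passes 120 N, or if a joint passes its speed limit or range.

## Robot

A 7-joint arm with a two-finger parallel gripper is mounted at the origin on the work surface. World frame = base frame: x ahead of the robot, y to its left, z up, the work surface at z = 0. Lengths are in m, angles in rad, forces in N, time in s.
With the tool pointing down it reaches from about 0.425 to 0.875 m from the base axis. Payload 4.7 kg.
Tool frame: the origin (TCP) lies at the very end of the fingers, on their centre line; the grasp point (between the pads) lies 19 mm behind it; z points along the fingers, y is the line along which they close (so a half turn about z gives the same grasp; the last joint's range is limited). The gripper opens to 87 mm and grips with 3 to 60 N. Pads are 19 mm wide; open, the fingers measure 117 mm over their backs; the gripper's body (75 mm by 190 mm) begins 51 mm behind the grasp point.
Start: joints at [-1.091, 0.321, -0.07, 1.45, 0.023, 1.371, -0.057], TCP at [0.292, 0.581, 0.223] pointing down, gripper open.
Joint ranges: [-2.86, 2.86], [-0.3, 2.09], [-1.38, 1.24], [0.06, 2.45], [-1.56, 4.7], [0.09, 2.05], [-2.69, 2.69]. Speed limits (rad/s): [2.57, 2.57, 3.14, 3.14, 3.14, 3.14, 3.14].

## Interface

Orientations are given as a rotation vector (axis times angle).
In Python, from bench import ctrl, vision gives the robot as it stands.
- The arm moves only by the tool jog_arm, never from a script. Its argument "increments" is a list of rows, each an object of numbers: "tx", "ty", "tz": the shift along the tool's x, y, z in mm; "wx", "wy", "wz": the turn, a rotation vector about the tool's x, y, z in rad; "gripper": the opening, from 0 (shut) to 1 (fully open). In form: [{"tx": .., "ty": .., "tz": .., "wx": .., "wy": .., "wz": .., "gripper": ..}, ...]. A call has exactly 5 rows; each row is the pose to reach, as a shift and turn from the pose commanded when the call began, along the tool's axes at that moment; what a row does not reach only later rows make up. A row lasts 1/12 s, in which the tool goes at most 41.7 mm and 7.16 degrees, less where a joint would pass 70% of its speed; a pose out of reach is approached as far as the arm can. A call with a gripper value outside its range is refused whole. The fingers move at their own pace and stop on an object; "grip_force" is the grip in N (left out, the last holds). Time passes only in rows, so rows that repeat a pose let the fingers close, or fill a call up. It gives the time, the measured TCP pose, the force, the opening and the grip force at its end, in the units of the state.
- ctrl.get_state(): the state, without advancing time (a new reading comes with each control period).
- vision.get_image(name): name is "scene" or "top" or "wrist"; returns a dict with "color" (400x640x3 uint8, blue, green, red), "fx", "fy", "cx", "cy" (pixels), "k1" (the pictures are not rectified: a ray, as slopes to the right and down, at radius r is drawn at 1 + k1 r^2 times it, then the intrinsics apply), "extrinsics" (4x4, takes a point from world to camera coordinates). Camera axes: x right, y down, z forward; pixel columns grow to the right and rows downward; lengths in m; the calibration is good to about 2 mm. A picture is of the moment at which its call begins. There is no depth.
- ctrl.close_job(): hands the job in; it is judged then, once.
Trained networks look in the newest picture that a camera, given by its name, has taken for a name from the list of things; names that differ only in an ending like _2 or _b are one class to them, and where a whole thing is asked for, a point or a joint stands for the part that bears it (a point fixed in the world has none). Each returns a list of dicts, best first, with "conf" (0 to 1); they miss things now and then, are a little off and sometimes report something else, mostly with a low value. They report only what shows in the picture. A call takes as long as a camera call. They do not tell look-alikes from the thing itself.
- vision.spot_in(camera, thing): "bbox" ([left, top, right, bottom] in pixels, round what is visible of it).
The state is a dict: "time": time; "joint_positions": joint angles; "qd": joint speeds; "joint_torque": joint torques, N m; "position": TCP position; "tool_rot": TCP orientation; "ft_force": force on the tool from outside, world axes, zero at the start; "torque": the same for the moment, N m; "grip_width": opening from 0.0 (shut) to 1.0 (fully open); "grip_force": force on a finger pad.
Only numpy, scipy, OpenCV 4.12 (cv2) and the standard library are available. Lean on these libraries where they do the work, as an engineer would, in place of code of your own. Each camera call takes 0.05 s, during which the arm holds its last target. There are 200 camera calls.

## Working session

There is one attempt and no reset: what is moved stays moved. The work goes in short steps, Python scripts to look and compute and a tool call to move; the robot and the scene stay as the last step left them, time stands still between calls to the robot, and variables do not carry over. Pictures are saved under pics/ and viewed, at most 11 in all, crops included, and the job is handed in when it is done.

Besides the shell and the picture viewer there is one more tool, called after "Emit:" in YAML: its name, and indented under it one key for each argument. jog_arm: Moves the arm, as the interface text tells. Its arguments: {"type":"object","properties":{"increments":{"type":"array"},"grip_force":{"type":"number"}},"required":["increments"]}

```bash
mkdir -p pics; python3 - <<'E'
from bench import ctrl, vision
import cv2
s=ctrl.get_state(); print({k:s[k] for k in ('time','position','tool_rot','ft_force','torque','grip_width')})
ims=[]
for c in ('scene','top'):
    d=vision.get_image(c); cv2.imwrite(f'pics/{c}0.png',d['color'])
    for t in ('housing','latch','latch_grip','cover','cover_knob','tray','vial','cup','pen','jar','bottle_a'):
        print(c,t,[([round(v) for v in x['bbox']],round(x['conf'],2)) for x in vision.spot_in(c,t)][:4])
    print(d['fx'],d['fy'],d['cx'],d['cy'],d['k1'],d['extrinsics'])
E
```

```text
{'time': 0.0, 'position': array([0.29176392, 0.58019949, 0.22144481]), 'tool_rot': array([-7.25043755e-01, -3.05643698e+00,  3.02596913e-03]), 'ft_force': array([0.31758831, 0.14763156, 0.05390771]), 'torque': array([ 0.04738293,  0.02764293, -0.1001974 ]), 'grip_width': 1.001452881591227}
scene housing [([290, 182, 387, 274], 0.63)]
scene latch [([317, 189, 339, 216], 0.76)]
scene latch_grip [([318, 185, 343, 224], 0.8)]
scene cover [([322, 209, 375, 247], 0.92), ([274, 116, 313, 146], 0.83), ([435, 254, 481, 300], 0.69)]
scene cover_knob [([433, 254, 478, 299], 0.95), ([324, 208, 374, 245], 0.8), ([356, 175, 401, 212], 0.73), ([274, 117, 314, 140], 0.62)]
scene tray [([222, 143, 294, 200], 0.56)]
scene vial [([250, 217, 262, 235], 0.56)]
scene cup [([290, 185, 304, 195], 0.41)]
scene pen []
scene jar [([169, 180, 193, 212], 0.77), ([314, 186, 343, 216], 0.48)]
scene bottle_a [([194, 196, 220, 238], 0.79), ([230, 237, 250, 273], 0.73), ([264, 262, 288, 299], 0.68), ([219, 143, 296, 198], 0.4)]
496.93394568146414 496.93394568146414 312.52479093368606 194.55179319488985 0.048296114304
[... 484 characters left out ...]
.94), ([151, 265, 199, 312], 0.86), ([442, 273, 482, 314], 0.62), ([290, 286, 330, 326], 0.59)]
top tray [([382, 175, 460, 248], 0.64)]
top vial []
top cup [([358, 220, 368, 234], 0.47)]
top pen [([351, 250, 384, 284], 0.66)]
top jar [([405, 106, 440, 138], 0.96), ([286, 216, 319, 226], 0.19)]
top bottle_a [([265, 121, 290, 151], 0.77), ([310, 111, 331, 142], 0.72), ([367, 110, 392, 144], 0.63)]
417.75328632026003 417.75328632026003 316.61593964208527 202.99482852037403 0.023233435464804282 [[-0.12833865 -0.99172272 -0.00390425  0.17817128]
 [-0.96822656  0.12614808 -0.21592589  0.54026079]
 [ 0.21463112 -0.02393144 -0.97640195  1.01735607]
 [ 0.          0.          0.          1.        ]]
```

```bash
python3 - <<'E'
import cv2
a=cv2.imread('pics/top0.png')[170:330,140:490]; cv2.imwrite('pics/topc.png',cv2.resize(a,None,fx=2.28,fy=2.28,interpolation=cv2.INTER_CUBIC))
a=cv2.imread('pics/scene0.png')[100:310,160:490]; cv2.imwrite('pics/scenec.png',cv2.resize(a,None,fx=2.4,fy=2.4,interpolation=cv2.INTER_CUBIC))
E
```

```text
(no output)
```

View pics/topc.png

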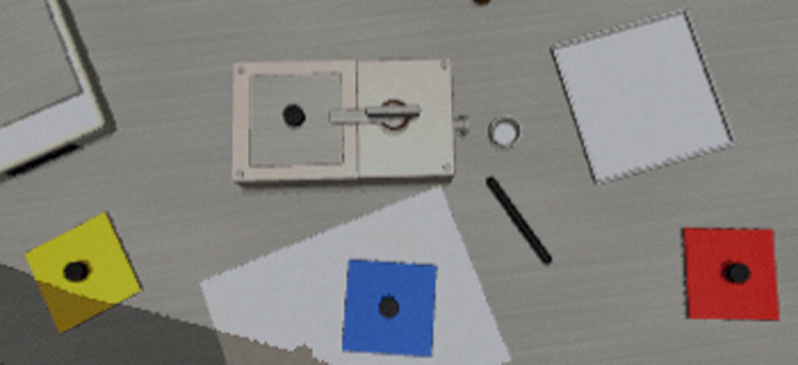

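View pics/scenec.png

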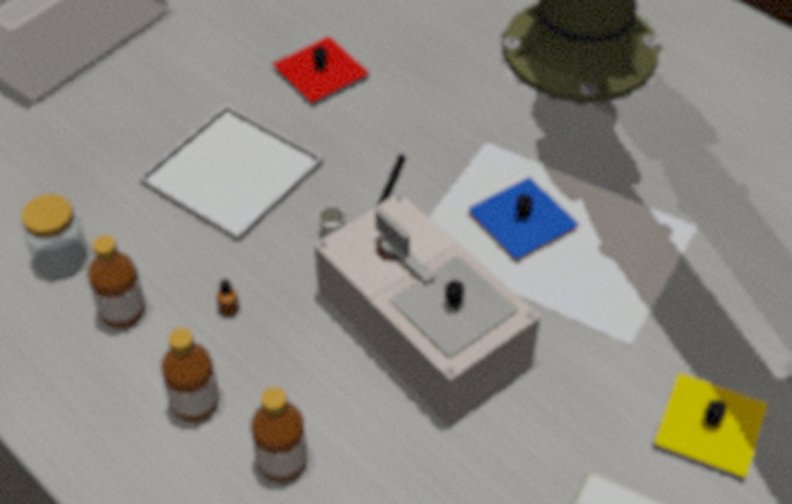

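```bash
cat > h.py <<'E'
import numpy as np, cv2
from bench import ctrl, vision
from scipy.spatial.transform import Rotation as R
def unproj(d,uv,z):
    uv=np.atleast_2d(np.array(uv,float)); out=[]
    E=np.array(d['extrinsics']); C=-E[:3,:3].T@E[:3,3]
    q=np.c_[(uv[:,0]-d['cx'])/d['fx'],(uv[:,1]-d['cy'])/d['fy']]
    p=q.copy()
    for _ in range(20): p=q/(1+d['k1']*(p**2).sum(1,keepdims=True))
    r=np.c_[p,np.ones(len(p))]@E[:3,:3]
    return C+r*((z-C[2])/r[:,2])[:,None]
def proj(d,P):
    E=np.array(d['extrinsics']); c=np.atleast_2d(P)@E[:3,:3].T+E[:3,3]; p=c[:,:2]/c[:,2:]
    p=p*(1+d['k1']*(p**2).sum(1,keepdims=True)); return p*[d['fx'],d['fy']]+[d['cx'],d['cy']]
def goto(xyz,ang):
    """tool-frame shift (mm) and turn to reach TCP xyz, pointing down, finger-closing axis (tool y) at world angle ang (mod pi)"""
    s=ctrl.get_state(); R0=R.from_rotvec(s['tool_rot']); M=R0.as_matrix()
    best=None
    for a in (ang,ang+np.pi):
        y=np.array([np.cos(a),np.sin(a),0]); z=np.array([0,0,-1.]); T=np.c_[np.cross(y,z),y,z]
        w=R.from_matrix(M.T@T).as_rotvec()
        if best is None or np.linalg.norm(w)<np.linalg.norm(best): best=w
    return (M.T@(np.array(xyz)-s['position'])*1000).round(1), best.round(4)
E
python3 - <<'E'
from h import *
d=vision.get_image('top'); np.set_printoptions(precision=4,suppress=True)
full=lambda a:np.array(a,float)/2.28+[140,170]
E=np.array(d['extrinsics']); print('cam',-E[:3,:3].T@E[:3,3])
print('deck',unproj(d,full([(236,62),(452,60),(455,178),(235,178)]),.09))
print('knob',unproj(d,full([(294,116)]),.125))
print('wing top',unproj(d,full([(366,112),(420,110)]),.138))
print('nose tip',unproj(d,full([(330,116)]),.104))
T=unproj(d,full([(553,46),(686,12),(733,143),(597,182)]),.014);print('tray',T,T.mean(0))
print('cup',unproj(d,full([(504,131)]),.03),'pen',unproj(d,full([(490,180),(547,261)]),.006))
s=ctrl.get_state();print(R.from_rotvec(s['tool_rot']).as_matrix())
E
```

```text
cam [0.3276 0.1329 1.1107]
deck [[0.5905 0.2879 0.09  ]
 [0.562  0.0518 0.09  ]
 [0.4329 0.0668 0.09  ]
 [0.4633 0.3005 0.09  ]]
knob [[0.5155 0.2275 0.125 ]]
wing top [[0.5076 0.1518 0.138 ]
 [0.5025 0.096  0.138 ]]
nose tip [[0.5146 0.1913 0.104 ]]
tray [[ 0.5809 -0.0753  0.014 ]
 [ 0.6016 -0.239   0.014 ]
 [ 0.4398 -0.2624  0.014 ]
 [ 0.4153 -0.0992  0.014 ]] [ 0.5094 -0.169   0.014 ]
cup [[ 0.4852 -0.0004  0.03  ]] pen [[ 0.4341  0.0214  0.006 ]
 [ 0.3348 -0.0291  0.006 ]]
[[-0.8935  0.4491  0.    ]
 [ 0.4491  0.8935 -0.    ]
 [-0.      0.     -1.    ]]
```

```bash
python3 - <<'E'
from h import *
print(*goto([.5055,.123,.27],-.12)); 
E
```

```text
[-396.4 -313.1  -47.4] [0.     0.     1.2251]
```

Emit:
jog_arm:
  increments:
    - {"tx":-30,"ty":-24,"tz":-4,"wz":0.1}
    - {"tx":-61,"ty":-48,"tz":-8,"wz":0.2}
    - {"tx":-91,"ty":-72,"tz":-12,"wz":0.3}
    - {"tx":-122,"ty":-96,"tz":-16,"wz":0.4}
    - {"tx":-152,"ty":-120,"tz":-20,"wz":0.5}

```text
validation failed for argument at $.in...
```

Emit:
jog_arm:
  increments:
    - {"tx":-38,"ty":-7,"tz":-4,"wz":0.1}
    - {"tx":-77,"ty":-13,"tz":-8,"wz":0.2}
    - {"tx":-115,"ty":-20,"tz":-12,"wz":0.3}
    - {"tx":-153,"ty":-26,"tz":-16,"wz":0.4}
    - {"tx":-192,"ty":-33,"tz":-20,"wz":0.5}

```text
validation failed for argument at $.in...
```

```bash
python3 - <<'E'
from h import *
print(*goto([.5055,.123,.27],-.12)); 
E
```

```text
[-396.4 -313.1  -47.4] [0.     0.     1.2251]
```

Emit:
jog_arm:
  increments:
    - {"tx":-30,"ty":-24,"tz":-4,"wx":0,"wy":0,"wz":0.1,"gripper":1}
    - {"tx":-61,"ty":-48,"tz":-8,"wx":0,"wy":0,"wz":0.2,"gripper":1}
    - {"tx":-91,"ty":-72,"tz":-12,"wx":0,"wy":0,"wz":0.3,"gripper":1}
    - {"tx":-122,"ty":-96,"tz":-16,"wx":0,"wy":0,"wz":0.4,"gripper":1}
    - {"tx":-152,"ty":-120,"tz":-20,"wx":0,"wy":0,"wz":0.5,"gripper":1}

```text
time: 1.67
position: [0.3746, 0.4034, 0.2429]
tool_rot: [1.466, 2.779, 0.001]
ft_force: [0.7, 0.5, 0.4]
grip_width: 0.999
grip_force: 0.0
```

Emit:
jog_arm:
  increments:
    - {"tx":-38,"ty":-7,"tz":-4,"wx":0,"wy":0,"wz":0.1,"gripper":1}
    - {"tx":-77,"ty":-13,"tz":-8,"wx":0,"wy":0,"wz":0.2,"gripper":1}
    - {"tx":-115,"ty":-20,"tz":-12,"wx":0,"wy":0,"wz":0.3,"gripper":1}
    - {"tx":-153,"ty":-26,"tz":-16,"wx":0,"wy":0,"wz":0.4,"gripper":1}
    - {"tx":-192,"ty":-33,"tz":-20,"wx":0,"wy":0,"wz":0.5,"gripper":1}

```text
time: 2.08
position: [0.4564, 0.227, 0.2631]
tool_rot: [-2.107, -2.33, -0.002]
ft_force: [0.5, 0.7, 0.3]
grip_width: 1.002
grip_force: 0.0
```

```bash
python3 - <<'E'
from h import *
print(*goto([.5055,.123,.27],-.12)); 
E
```

```text
[-108.4   38.4   -6.9] [ 0.0007 -0.0009  0.2205]
```

Emit:
jog_arm:
  increments:
    - {"tx":-36,"ty":12,"tz":-2,"wx":0,"wy":0,"wz":0.08,"gripper":1}
    - {"tx":-72,"ty":25,"tz":-4,"wx":0,"wy":0,"wz":0.15,"gripper":1}
    - {"tx":-108,"ty":38,"tz":-7,"wx":0,"wy":0,"wz":0.2205,"gripper":1}
    - {"tx":-108,"ty":38,"tz":-7,"wx":0,"wy":0,"wz":0.2205,"gripper":0.4}
    - {"tx":-108,"ty":38,"tz":-7,"wx":0,"wy":0,"wz":0.2205,"gripper":0.4}

```text
time: 2.5
position: [0.5061, 0.1224, 0.2701]
tool_rot: [2.351, 2.083, 0.002]
ft_force: [-0.4, 0.2, -0.7]
grip_width: 0.919
grip_force: 0.0
```

```bash
python3 - <<'E'
from h import *
d=vision.get_image('wrist'); cv2.imwrite('pics/w1.png',d['color'])
s=ctrl.get_state(); print(s['position'],s['tool_rot'],s['ft_force'],s['torque'],s['joint_positions'])
for t in ('latch','latch_grip','cover_knob','cover'): print(t,[(np.round(x['bbox']),x['conf']) for x in vision.spot_in('wrist',t)])
np.set_printoptions(precision=4,suppress=True); print(goto([.5055,.123,.27],-.12))
a=-.12; y=np.array([-np.sin(a),np.cos(a)]);ax=np.array([.5055,.123])
print('pred wing',proj(d,[[*(ax+y*.028),.138],[*(ax-y*.028),.138],[*(ax+y*.068),.104],[*(ax+y*.105),.125]]))
E
```

```text
[0.50517199 0.12478938 0.2697298 ] [-2.34697706e+00 -2.08755883e+00 -1.07728303e-03] [-0.60390124  0.43484231 -0.64945306] [-0.02017294  0.10695312  0.02411406] [-0.64790699  0.01643398  0.36157523  1.70976892 -0.00667503  1.41606594
 -0.40221598]
latch [(array([312., 108., 336., 212.]), 0.58)]
latch_grip [(array([311., 108., 336., 210.]), 0.6)]
cover_knob [(array([128., 112., 209., 194.]), 0.96), (array([268.,  10., 376., 122.]), 0.73)]
cover [(array([268.,   8., 376., 121.]), 0.87)]
(array([-3.7,  1.5, -0.6]), array([-0.0004, -0.0002,  0.0078]))
pred wing [[320.1403 158.5771]
 [320.3684 217.2071]
 [320.1079 111.6546]
 [319.8564  68.7207]]
```

View pics/w1.png

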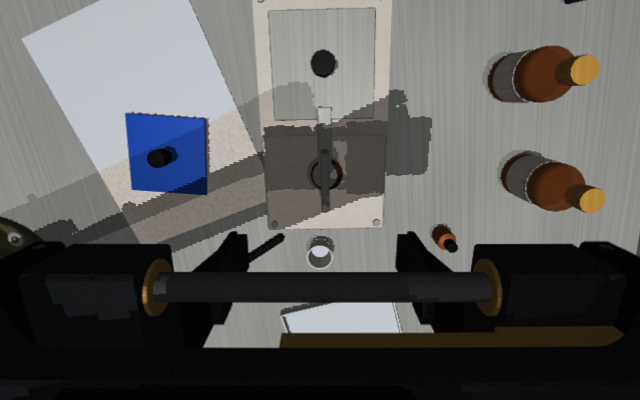

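```bash
python3 - <<'E'
from h import *
d=vision.get_image('wrist'); np.set_printoptions(precision=4,suppress=True)
cv2.imwrite('pics/w1c.png',cv2.resize(d['color'][0:240,230:420],None,fx=2.5,fy=2.5,interpolation=cv2.INTER_CUBIC))
s=[ctrl.get_state()['position']]; print(s)
print('wing',unproj(d,[(324.5,150),(325.5,211)],.138),'knobtop',unproj(d,[(323,63)],.125),'nosetip',unproj(d,[(324,108)],.104))
print('deck',unproj(d,[(268,227),(383,228)],.09),'cover corners',unproj(d,[(268,9),(376,10),(375,121),(272,120)],.095))
E
```

```text
[array([0.5045, 0.1267, 0.2694])]
wing [[0.5116 0.1626 0.138 ]
 [0.5061 0.1055 0.138 ]] knobtop [[0.5186 0.2361 0.125 ]] nosetip [[0.5153 0.198  0.104 ]]
deck [[0.4393 0.0779 0.09  ]
 [0.5663 0.0622 0.09  ]] cover corners [[0.4742 0.2909 0.095 ]
 [0.5724 0.2789 0.095 ]
 [0.5646 0.1796 0.095 ]
 [0.4625 0.1922 0.095 ]]
```

View pics/w1c.png

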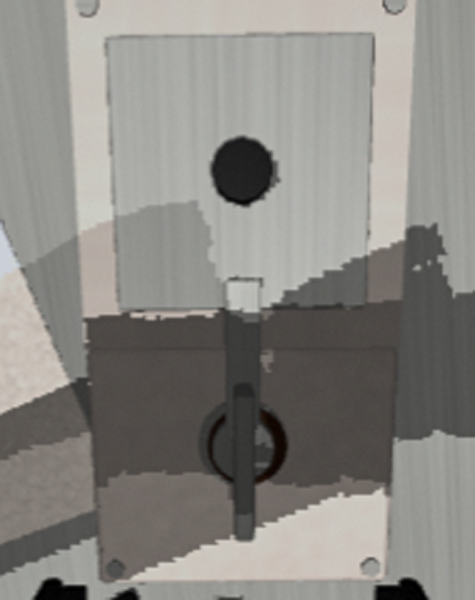

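```bash
python3 - <<'E'
from h import *
d=vision.get_image('wrist'); np.set_printoptions(precision=4,suppress=True)
s=ctrl.get_state(); print(s['time'],s['position'],s['qd'],s['joint_positions'])
c=d['color']; g=c[50:90,300:350].max(2); m=(g<60).astype(np.uint8); M=cv2.moments(m,True); print('knobpx',M['m10']/M['m00']+300,M['m01']/M['m00']+50,m.sum())
w=[(327.6,153.5),(328,216)]
W=unproj(d,w,.138);K=unproj(d,[(M['m10']/M['m00']+300,M['m01']/M['m00']+50)],.125)
print('wing',W,W.mean(0),'knob',K,'nose',unproj(d,[(327.2,111.5)],.104),'deck',unproj(d,[(230+102/2.5,232),(230+386/2.5,231.5)],.09))
E
```

```text
2.85 [0.5046 0.1264 0.2694] [ 0.0015 -0.0011  0.007  -0.0002  0.0002  0.0003  0.0004] [-0.65    0.0167  0.3599  1.7101 -0.006   1.4161 -0.4022]
knobpx 326.3714859437751 67.785140562249 498
wing [[0.5141 0.159  0.138 ]
 [0.508  0.1    0.138 ]] [0.511  0.1295 0.138 ] knob [[0.5212 0.2316 0.125 ]] nose [[0.5181 0.1942 0.104 ]] deck [[0.4415 0.0714 0.09  ]
 [0.5676 0.0576 0.09  ]]
```

```bash
python3 - <<'E'
from h import *
print(*goto([.510,.129,.112],-.105)); 
E
```

```text
[  3.2   5.1 157.4] [-0.0002  0.     -0.008 ]
```

Emit:
jog_arm:
  increments:
    - {"tx":2,"ty":2,"tz":35,"wx":0,"wy":0,"wz":-0.01,"gripper":0.5}
    - {"tx":3,"ty":5,"tz":70,"wx":0,"wy":0,"wz":-0.01,"gripper":0.5}
    - {"tx":3,"ty":5,"tz":100,"wx":0,"wy":0,"wz":-0.01,"gripper":0.5}
    - {"tx":3,"ty":5,"tz":110,"wx":0,"wy":0,"wz":-0.01,"gripper":0.5}
    - {"tx":3,"ty":5,"tz":115,"wx":0,"wy":0,"wz":-0.01,"gripper":0.5}

```text
time: 3.27
position: [0.5088, 0.1277, 0.1526]
tool_rot: [-2.333, -2.102, 0.006]
ft_force: [-0.3, -0.5, -0.1]
grip_width: 0.5
grip_force: 0.0
```

```bash
python3 - <<'E'
from h import *
for i in range(4): d=vision.get_image('wrist')
cv2.imwrite('pics/w2.png',d['color']); s=ctrl.get_state(); print(s['position'],s['grip_width'],s['ft_force'],s['torque']); print(*goto([.510,.129,.112],-.105))
E
```

```text
[0.51166892 0.12808553 0.15654649] 0.5044890270251083 [ 0.177256    0.20366289 -0.91271764] [-0.17233749  0.04141899 -0.0144093 ]
[ 0.7 -1.9 44.5] [ 0.0029 -0.0015 -0.0003]
```

View pics/w2.png

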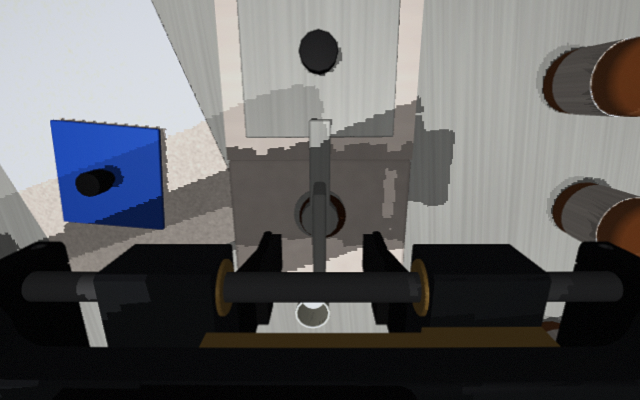

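Emit:
jog_arm:
  increments:
    - {"tx":0,"ty":-1,"tz":15,"wx":0,"wy":0,"wz":0,"gripper":0.5}
    - {"tx":0,"ty":-1,"tz":30,"wx":0,"wy":0,"wz":0,"gripper":0.5}
    - {"tx":0,"ty":-1,"tz":44,"wx":0,"wy":0,"wz":0,"gripper":0.5}
    - {"tx":0,"ty":-1,"tz":44,"wx":0,"wy":0,"wz":0,"gripper":0.4}
    - {"tx":0,"ty":-1,"tz":44,"wx":0,"wy":0,"wz":0,"gripper":0.3}

```text
time: 3.88
position: [0.51, 0.1279, 0.1117]
tool_rot: [2.335, 2.101, 0.002]
ft_force: [-0.5, 0.6, 0.3]
grip_width: 0.422
grip_force: 0.0
```

```bash
python3 - <<'E'
from h import *
np.set_printoptions(precision=4,suppress=True)
for i in range(4):
  d=vision.get_image('wrist'); s=ctrl.get_state(); print(s['position'],s['grip_width'],s['ft_force'],s['torque'])
cv2.imwrite('pics/w3.png',d['color'])
c=d['color']; m=(c[0:110,260:380].max(2)<60).astype(np.uint8); n,l,st,ce=cv2.connectedComponentsWithStats(m); print([(st[i][4],ce[i]+[260,0],unproj(d,[ce[i]+[260,0]],.125)) for i in range(1,n) if st[i][4]>200])
print(goto([.51,.129,.112],-.105))
E
```

```text
[0.5105 0.128  0.1123] 0.3804720467629624 [ 0.5249 -0.2788  0.6516] [-0.0894 -0.0084 -0.0122]
[0.5107 0.1281 0.1124] 0.3544815543765347 [ 0.1605 -0.3785  0.267 ] [-0.1     0.0324 -0.0173]
[0.5106 0.1281 0.1124] 0.32717930513238314 [0.0215 0.4459 0.5226] [-0.0577  0.112  -0.0142]
[0.5104 0.128  0.1121] 0.32232575358680104 [0.3221 0.4117 0.2254] [-0.117   0.0672 -0.0502]
[(np.int32(2350), array([318.7281,  36.1889]), array([[0.521 , 0.2313, 0.125 ]]))]
(array([ 0.9, -0.5,  0.1]), array([ 0.0024, -0.0014, -0.0004]))
```

Emit:
jog_arm:
  increments:
    - {"tx":0,"ty":0,"tz":0,"wx":0,"wy":0,"wz":0,"gripper":0.1}
    - {"tx":0,"ty":0,"tz":0,"wx":0,"wy":0,"wz":0,"gripper":0}
    - {"tx":0,"ty":0,"tz":0,"wx":0,"wy":0,"wz":0,"gripper":0}
    - {"tx":0,"ty":0,"tz":0,"wx":0,"wy":0,"wz":0,"gripper":0}
    - {"tx":0,"ty":0,"tz":0,"wx":0,"wy":0,"wz":0,"gripper":0}
  grip_force: 50

```text
time: 4.5
position: [0.5096, 0.1277, 0.1107]
tool_rot: [2.335, 2.101, 0.001]
ft_force: [-0.3, 0.0, 1.1]
grip_width: 0.086
grip_force: 50.0
```

Emit:
jog_arm:
  increments:
    - {"tx":0,"ty":0,"tz":0,"wx":0,"wy":0,"wz":0,"gripper":0}
    - {"tx":0,"ty":0,"tz":0,"wx":0,"wy":0,"wz":0,"gripper":0}
    - {"tx":0,"ty":0,"tz":0,"wx":0,"wy":0,"wz":0,"gripper":0}
    - {"tx":0,"ty":0,"tz":0,"wx":0,"wy":0,"wz":0,"gripper":0}
    - {"tx":0,"ty":0,"tz":0,"wx":0,"wy":0,"wz":0,"gripper":0}

```text
time: 4.92
position: [0.5096, 0.1277, 0.1107]
tool_rot: [2.335, 2.101, 0.001]
ft_force: [1.5, -0.3, 1.1]
grip_width: 0.089
grip_force: 50.0
```

```bash
cat > st.py <<'E'
from h import *
np.set_printoptions(precision=3,suppress=True)
T=[];F=[];A=[]
for i in range(3):
    d=vision.get_image('wrist'); s=ctrl.get_state(); T.append(s['torque']);F.append(s['ft_force']);M=R.from_rotvec(s['tool_rot']).as_matrix();A.append(np.arctan2(M[1,1],M[0,1]))
print('t',round(s['time'],2),'pos',s['position'],'tz',np.array(T)[:,2],'F',np.mean(F,0),'yang',np.array(A),'w',round(s['grip_width'],3),'gf',s['grip_force'])
E
python3 st.py
```

```text
t 5.07 pos [0.51  0.128 0.111] tz [-0.017 -0.083 -0.058] F [ 0.857 -0.066  2.154] yang [-0.105 -0.106 -0.106] w 0.088 gf 50.000479593873024
```

Emit:
jog_arm:
  increments:
    - {"tx":0,"ty":0,"tz":0,"wx":0,"wy":0,"wz":-0.02,"gripper":0}
    - {"tx":0,"ty":0,"tz":0,"wx":0,"wy":0,"wz":-0.04,"gripper":0}
    - {"tx":0,"ty":0,"tz":0,"wx":0,"wy":0,"wz":-0.06,"gripper":0}
    - {"tx":0,"ty":0,"tz":0,"wx":0,"wy":0,"wz":-0.07,"gripper":0}
    - {"tx":0,"ty":0,"tz":0,"wx":0,"wy":0,"wz":-0.08,"gripper":0}

```text
time: 5.48
position: [0.5095, 0.1277, 0.1107]
tool_rot: [2.248, 2.194, 0.001]
ft_force: [1.4, 0.1, 2.9]
grip_width: 0.088
grip_force: 50.0
```

```bash
python3 st.py
```

```text
t 5.63 pos [0.51  0.128 0.111] tz [-0.112 -0.092 -0.118] F [ 0.651 -0.201  3.203] yang [-0.024 -0.025 -0.025] w 0.088 gf 50.00092165544629
```

Emit:
jog_arm:
  increments:
    - {"tx":0,"ty":0,"tz":0,"wx":0,"wy":0,"wz":-0.01,"gripper":0}
    - {"tx":0,"ty":0,"tz":0,"wx":0,"wy":0,"wz":-0.02,"gripper":0}
    - {"tx":0,"ty":0,"tz":0,"wx":0,"wy":0,"wz":-0.03,"gripper":0}
    - {"tx":0,"ty":0,"tz":0,"wx":0,"wy":0,"wz":-0.035,"gripper":0}
    - {"tx":0,"ty":0,"tz":0,"wx":0,"wy":0,"wz":-0.04,"gripper":0}

```text
time: 6.05
position: [0.5095, 0.1277, 0.1107]
tool_rot: [2.205, 2.238, 0.0]
ft_force: [0.1, 0.5, 3.8]
grip_width: 0.086
grip_force: 50.0
```

```bash
python3 st.py
```

```text
t 6.2 pos [0.509 0.128 0.111] tz [-0.148 -0.13  -0.154] F [ 0.574 -0.29   4.25 ] yang [0.015 0.015 0.015] w 0.088 gf 50.0013988930732
```

Emit:
jog_arm:
  increments:
    - {"tx":0,"ty":0,"tz":0,"wx":0,"wy":0,"wz":-0.01,"gripper":0}
    - {"tx":0,"ty":0,"tz":0,"wx":0,"wy":0,"wz":-0.02,"gripper":0}
    - {"tx":0,"ty":0,"tz":0,"wx":0,"wy":0,"wz":-0.03,"gripper":0}
    - {"tx":0,"ty":0,"tz":0,"wx":0,"wy":0,"wz":-0.035,"gripper":0}
    - {"tx":0,"ty":0,"tz":0,"wx":0,"wy":0,"wz":-0.04,"gripper":0}

```text
time: 6.62
position: [0.5095, 0.1277, 0.1107]
tool_rot: [2.159, 2.282, 0.001]
ft_force: [0.9, 0.0, 5.3]
grip_width: 0.089
grip_force: 50.0
```

```bash
python3 st.py
```

```text
t 6.77 pos [0.509 0.128 0.111] tz [-0.107 -0.14  -0.104] F [ 0.674 -0.151  4.802] yang [0.056 0.055 0.055] w 0.089 gf 50.00139433890581
```

Emit:
jog_arm:
  increments:
    - {"tx":0,"ty":0,"tz":0,"wx":0,"wy":0,"wz":-0.01,"gripper":0}
    - {"tx":0,"ty":0,"tz":0,"wx":0,"wy":0,"wz":-0.02,"gripper":0}
    - {"tx":0,"ty":0,"tz":0,"wx":0,"wy":0,"wz":-0.03,"gripper":0}
    - {"tx":0,"ty":0,"tz":0,"wx":0,"wy":0,"wz":-0.035,"gripper":0}
    - {"tx":0,"ty":0,"tz":0,"wx":0,"wy":0,"wz":-0.04,"gripper":0}

```text
time: 7.18
position: [0.5094, 0.1277, 0.1107]
tool_rot: [2.113, 2.325, 0.0]
ft_force: [0.3, 0.1, 5.5]
grip_width: 0.087
grip_force: 50.0
```

```bash
python3 st.py
```

```text
t 7.33 pos [0.509 0.128 0.111] tz [-0.037 -0.072 -0.071] F [ 0.394 -0.625  5.032] yang [0.096 0.095 0.095] w 0.09 gf 50.00146698206663
```

Emit:
jog_arm:
  increments:
    - {"tx":0,"ty":0,"tz":0,"wx":0,"wy":0,"wz":-0.01,"gripper":0}
    - {"tx":0,"ty":0,"tz":0,"wx":0,"wy":0,"wz":-0.02,"gripper":0}
    - {"tx":0,"ty":0,"tz":0,"wx":0,"wy":0,"wz":-0.03,"gripper":0}
    - {"tx":0,"ty":0,"tz":0,"wx":0,"wy":0,"wz":-0.035,"gripper":0}
    - {"tx":0,"ty":0,"tz":0,"wx":0,"wy":0,"wz":-0.04,"gripper":0}

```text
time: 7.75
position: [0.5094, 0.1277, 0.1107]
tool_rot: [-2.066, -2.366, -0.0]
ft_force: [0.1, -0.6, 5.4]
grip_width: 0.087
grip_force: 50.0
```

```bash
python3 st.py
```

```text
t 7.9 pos [0.509 0.128 0.111] tz [-0.13  -0.111 -0.163] F [ 0.8   -0.372  4.908] yang [0.136 0.135 0.135] w 0.085 gf 50.00149408355355
```

Emit:
jog_arm:
  increments:
    - {"tx":0,"ty":0,"tz":0,"wx":0,"wy":0,"wz":-0.01,"gripper":0}
    - {"tx":0,"ty":0,"tz":0,"wx":0,"wy":0,"wz":-0.02,"gripper":0}
    - {"tx":0,"ty":0,"tz":0,"wx":0,"wy":0,"wz":-0.025,"gripper":0}
    - {"tx":0,"ty":0,"tz":0,"wx":0,"wy":0,"wz":-0.03,"gripper":0}
    - {"tx":0,"ty":0,"tz":0,"wx":0,"wy":0,"wz":-0.03,"gripper":0}

```text
time: 8.32
position: [0.5093, 0.1277, 0.1107]
tool_rot: [-2.03, -2.397, -0.0]
ft_force: [0.2, -0.3, 4.9]
grip_width: 0.089
grip_force: 50.0
```

```bash
python3 st.py
```

```text
t 8.47 pos [0.509 0.128 0.111] tz [-0.141 -0.104 -0.111] F [0.289 0.235 5.329] yang [0.165 0.165 0.165] w 0.086 gf 50.00169242732227
```

Emit:
jog_arm:
  increments:
    - {"tx":0,"ty":0,"tz":0,"wx":0,"wy":0,"wz":-0.01,"gripper":0}
    - {"tx":0,"ty":0,"tz":0,"wx":0,"wy":0,"wz":-0.02,"gripper":0}
    - {"tx":0,"ty":0,"tz":0,"wx":0,"wy":0,"wz":-0.025,"gripper":0}
    - {"tx":0,"ty":0,"tz":0,"wx":0,"wy":0,"wz":-0.03,"gripper":0}
    - {"tx":0,"ty":0,"tz":0,"wx":0,"wy":0,"wz":-0.03,"gripper":0}

```text
time: 8.88
position: [0.5093, 0.1277, 0.1107]
tool_rot: [-1.995, -2.427, -0.0]
ft_force: [-0.1, -0.6, 4.7]
grip_width: 0.091
grip_force: 50.0
```

```bash
python3 st.py
```

```text
t 9.03 pos [0.509 0.128 0.111] tz [-0.236 -0.215 -0.233] F [ 0.211 -0.285  5.921] yang [0.195 0.195 0.195] w 0.089 gf 50.00184246338904
```

Emit:
jog_arm:
  increments:
    - {"tx":0,"ty":0,"tz":0,"wx":0,"wy":0,"wz":-0.005,"gripper":0}
    - {"tx":0,"ty":0,"tz":0,"wx":0,"wy":0,"wz":-0.01,"gripper":0}
    - {"tx":0,"ty":0,"tz":0,"wx":0,"wy":0,"wz":-0.01,"gripper":0}
    - {"tx":0,"ty":0,"tz":0,"wx":0,"wy":0,"wz":-0.01,"gripper":0}
    - {"tx":0,"ty":0,"tz":0,"wx":0,"wy":0,"wz":-0.01,"gripper":0}

```text
time: 9.45
position: [0.5092, 0.1277, 0.1107]
tool_rot: [-1.983, -2.436, -0.0]
ft_force: [-0.8, 0.7, 6.5]
grip_width: 0.092
grip_force: 50.0
```

```bash
python3 st.py
```

```text
t 9.6 pos [0.509 0.128 0.111] tz [-0.341 -0.337 -0.364] F [-0.428 -0.39   5.181] yang [0.205 0.205 0.205] w 0.087 gf 50.00176705420017
```

Emit:
jog_arm:
  increments:
    - {"tx":0,"ty":0,"tz":0,"wx":0,"wy":0,"wz":0,"gripper":0}
    - {"tx":0,"ty":0,"tz":0,"wx":0,"wy":0,"wz":0,"gripper":0}
    - {"tx":0,"ty":0,"tz":0,"wx":0,"wy":0,"wz":0,"gripper":0}
    - {"tx":0,"ty":0,"tz":0,"wx":0,"wy":0,"wz":0,"gripper":0}
    - {"tx":0,"ty":0,"tz":0,"wx":0,"wy":0,"wz":0.05,"gripper":0}

```text
time: 10.02
position: [0.5093, 0.1277, 0.1107]
tool_rot: [2.042, 2.387, 0.0]
ft_force: [0.0, -0.0, 5.2]
grip_width: 0.088
grip_force: 50.0
```

Emit:
jog_arm:
  increments:
    - {"tx":0,"ty":0,"tz":0,"wx":0,"wy":0,"wz":0.08,"gripper":0}
    - {"tx":0,"ty":0,"tz":0,"wx":0,"wy":0,"wz":0.16,"gripper":0}
    - {"tx":0,"ty":0,"tz":0,"wx":0,"wy":0,"wz":0.24,"gripper":0}
    - {"tx":0,"ty":0,"tz":0,"wx":0,"wy":0,"wz":0.3,"gripper":0}
    - {"tx":0,"ty":0,"tz":0,"wx":0,"wy":0,"wz":0.35,"gripper":0}

```text
time: 10.43
position: [0.5097, 0.1277, 0.1107]
tool_rot: [2.428, 1.992, 0.001]
ft_force: [2.1, -0.3, 4.1]
grip_width: 0.083
grip_force: 50.0
```

```bash
python3 st.py
```

```text
t 10.58 pos [0.51  0.128 0.111] tz [ 0.117 -0.055 -0.168] F [ 1.263 -0.225  4.776] yang [-0.199 -0.195 -0.194] w 0.085 gf 50.00161310657859
```

Emit:
jog_arm:
  increments:
    - {"tx":0,"ty":0,"tz":0,"wx":0,"wy":0,"wz":0.01,"gripper":0}
    - {"tx":0,"ty":0,"tz":0,"wx":0,"wy":0,"wz":0.015,"gripper":0}
    - {"tx":0,"ty":0,"tz":0,"wx":0,"wy":0,"wz":0.02,"gripper":0}
    - {"tx":0,"ty":0,"tz":0,"wx":0,"wy":0,"wz":0.025,"gripper":0}
    - {"tx":0,"ty":0,"tz":0,"wx":0,"wy":0,"wz":0.025,"gripper":0}

```text
time: 11.0
position: [0.5097, 0.1277, 0.1107]
tool_rot: [2.452, 1.963, 0.001]
ft_force: [2.1, 0.0, 5.0]
grip_width: 0.091
grip_force: 50.0
```

```bash
python3 st.py
```

```text
t 11.15 pos [0.51  0.128 0.111] tz [0.127 0.122 0.175] F [2.397 0.313 4.849] yang [-0.22 -0.22 -0.22] w 0.087 gf 50.00156798399985
```

Emit:
jog_arm:
  increments:
    - {"tx":0,"ty":0,"tz":0,"wx":0,"wy":0,"wz":0.005,"gripper":0}
    - {"tx":0,"ty":0,"tz":0,"wx":0,"wy":0,"wz":0.01,"gripper":0}
    - {"tx":0,"ty":0,"tz":0,"wx":0,"wy":0,"wz":0.015,"gripper":0}
    - {"tx":0,"ty":0,"tz":0,"wx":0,"wy":0,"wz":0.015,"gripper":0}
    - {"tx":0,"ty":0,"tz":0,"wx":0,"wy":0,"wz":0.015,"gripper":0}

```text
time: 11.57
position: [0.5097, 0.1277, 0.1107]
tool_rot: [2.467, 1.945, 0.001]
ft_force: [3.5, -0.4, 5.3]
grip_width: 0.085
grip_force: 50.0
```

```bash
python3 st.py
```

```text
t 11.72 pos [0.51  0.128 0.111] tz [0.134 0.055 0.089] F [ 3.924 -0.766  4.442] yang [-0.236 -0.236 -0.236] w 0.089 gf 50.00150232575834
```

Emit:
jog_arm:
  increments:
    - {"tx":0,"ty":0,"tz":0,"wx":0,"wy":0,"wz":0.005,"gripper":0}
    - {"tx":0,"ty":0,"tz":0,"wx":0,"wy":0,"wz":0.01,"gripper":0}
    - {"tx":0,"ty":0,"tz":0,"wx":0,"wy":0,"wz":0.015,"gripper":0}
    - {"tx":0,"ty":0,"tz":0,"wx":0,"wy":0,"wz":0.02,"gripper":0}
    - {"tx":0,"ty":0,"tz":0,"wx":0,"wy":0,"wz":0.02,"gripper":0}

```text
time: 12.13
position: [0.5097, 0.1277, 0.1107]
tool_rot: [2.486, 1.92, 0.001]
ft_force: [4.9, -0.3, 4.5]
grip_width: 0.09
grip_force: 50.0
```

```bash
python3 st.py
```

```text
t 12.28 pos [0.51  0.128 0.111] tz [0.212 0.28  0.302] F [ 4.546 -0.289  4.476] yang [-0.255 -0.256 -0.255] w 0.087 gf 50.00141993165016
```

Emit:
jog_arm:
  increments:
    - {"tx":0,"ty":0,"tz":0,"wx":0,"wy":0,"wz":0.006,"gripper":0}
    - {"tx":0,"ty":0,"tz":0,"wx":0,"wy":0,"wz":0.006,"gripper":0}
    - {"tx":0,"ty":0,"tz":0,"wx":0,"wy":0,"wz":0.006,"gripper":0}
    - {"tx":0,"ty":0,"tz":0,"wx":0,"wy":0,"wz":0.006,"gripper":0}
    - {"tx":0,"ty":0,"tz":0,"wx":0,"wy":0,"wz":0.006,"gripper":0}

```text
time: 12.7
position: [0.5098, 0.1277, 0.1107]
tool_rot: [2.491, 1.913, 0.001]
ft_force: [5.4, -0.7, 5.4]
grip_width: 0.094
grip_force: 50.0
```

```bash
python3 st.py
```

```text
t 12.85 pos [0.51  0.128 0.111] tz [0.363 0.313 0.367] F [ 5.279 -0.521  4.67 ] yang [-0.261 -0.261 -0.261] w 0.09 gf 50.00140358693898
```

Emit:
jog_arm:
  increments:
    - {"tx":0,"ty":0,"tz":0,"wx":0,"wy":0,"wz":0,"gripper":0}
    - {"tx":0,"ty":0,"tz":0,"wx":0,"wy":0,"wz":0,"gripper":0}
    - {"tx":0,"ty":0,"tz":0,"wx":0,"wy":0,"wz":-0.05,"gripper":0}
    - {"tx":0,"ty":0,"tz":0,"wx":0,"wy":0,"wz":-0.13,"gripper":0}
    - {"tx":0,"ty":0,"tz":0,"wx":0,"wy":0,"wz":-0.2,"gripper":0}

```text
time: 13.27
position: [0.5095, 0.1277, 0.1107]
tool_rot: [-2.286, -2.155, -0.001]
ft_force: [4.5, -0.7, 5.7]
grip_width: 0.088
grip_force: 50.0
```

Emit:
jog_arm:
  increments:
    - {"tx":0,"ty":0,"tz":0,"wx":0,"wy":0,"wz":-0.07,"gripper":0}
    - {"tx":0,"ty":0,"tz":0,"wx":0,"wy":0,"wz":-0.14,"gripper":0}
    - {"tx":0,"ty":0,"tz":0,"wx":0,"wy":0,"wz":-0.19,"gripper":0}
    - {"tx":0,"ty":0,"tz":0,"wx":0,"wy":0,"wz":-0.22,"gripper":0}
    - {"tx":0,"ty":0,"tz":0,"wx":0,"wy":0,"wz":-0.23,"gripper":0}

```text
time: 13.68
position: [0.5093, 0.1277, 0.1107]
tool_rot: [-2.026, -2.4, -0.0]
ft_force: [3.3, -0.6, 5.8]
grip_width: 0.087
grip_force: 50.0
```

```bash
python3 st.py
```

```text
t 13.83 pos [0.509 0.128 0.111] tz [-0.162 -0.079 -0.111] F [ 3.885 -0.013  6.068] yang [0.168 0.167 0.167] w 0.091 gf 50.00171961262822
```

Emit:
jog_arm:
  increments:
    - {"tx":0,"ty":0,"tz":0,"wx":0,"wy":0,"wz":-0.01,"gripper":0}
    - {"tx":0,"ty":0,"tz":0,"wx":0,"wy":0,"wz":-0.02,"gripper":0}
    - {"tx":0,"ty":0,"tz":0,"wx":0,"wy":0,"wz":-0.03,"gripper":0}
    - {"tx":0,"ty":0,"tz":0,"wx":0,"wy":0,"wz":-0.035,"gripper":0}
    - {"tx":0,"ty":0,"tz":0,"wx":0,"wy":0,"wz":-0.035,"gripper":0}

```text
time: 14.25
position: [0.5092, 0.1277, 0.1107]
tool_rot: [-1.986, -2.433, -0.0]
ft_force: [3.7, -0.4, 5.7]
grip_width: 0.09
grip_force: 50.0
```

```bash
python3 st.py
```

```text
t 14.4 pos [0.509 0.128 0.111] tz [-0.293 -0.243 -0.275] F [ 2.972 -0.635  6.092] yang [0.202 0.202 0.202] w 0.089 gf 50.00192357227206
```

Emit:
jog_arm:
  increments:
    - {"tx":0,"ty":0,"tz":0,"wx":0,"wy":0,"wz":-0.007,"gripper":0}
    - {"tx":0,"ty":0,"tz":0,"wx":0,"wy":0,"wz":-0.007,"gripper":0}
    - {"tx":0,"ty":0,"tz":0,"wx":0,"wy":0,"wz":-0.007,"gripper":0}
    - {"tx":0,"ty":0,"tz":0,"wx":0,"wy":0,"wz":-0.007,"gripper":0}
    - {"tx":0,"ty":0,"tz":0,"wx":0,"wy":0,"wz":-0.007,"gripper":0}

```text
time: 14.82
position: [0.5092, 0.1277, 0.1107]
tool_rot: [-1.978, -2.44, -0.0]
ft_force: [3.6, -0.3, 5.7]
grip_width: 0.091
grip_force: 50.0
```

```bash
python3 st.py
```

```text
t 14.97 pos [0.509 0.128 0.111] tz [-0.326 -0.348 -0.293] F [ 2.71  -0.459  5.821] yang [0.209 0.209 0.209] w 0.091 gf 50.00201205722988
```

Emit:
jog_arm:
  increments:
    - {"tx":0,"ty":0,"tz":0,"wx":0,"wy":0,"wz":0,"gripper":0}
    - {"tx":0,"ty":0,"tz":0,"wx":0,"wy":0,"wz":0,"gripper":0}
    - {"tx":0,"ty":0,"tz":0,"wx":0,"wy":0,"wz":0.05,"gripper":0}
    - {"tx":0,"ty":0,"tz":0,"wx":0,"wy":0,"wz":0.13,"gripper":0}
    - {"tx":0,"ty":0,"tz":0,"wx":0,"wy":0,"wz":0.2,"gripper":0}

```text
time: 15.38
position: [0.5094, 0.1277, 0.1107]
tool_rot: [2.214, 2.229, 0.0]
ft_force: [4.1, -0.6, 5.0]
grip_width: 0.087
grip_force: 50.0
```

Emit:
jog_arm:
  increments:
    - {"tx":0,"ty":0,"tz":0,"wx":0,"wy":0,"wz":0.07,"gripper":0}
    - {"tx":0,"ty":0,"tz":0,"wx":0,"wy":0,"wz":0.14,"gripper":0}
    - {"tx":0,"ty":0,"tz":0,"wx":0,"wy":0,"wz":0.2,"gripper":0}
    - {"tx":0,"ty":0,"tz":0,"wx":0,"wy":0,"wz":0.23,"gripper":0}
    - {"tx":0,"ty":0,"tz":0,"wx":0,"wy":0,"wz":0.24,"gripper":0}

```text
time: 15.8
position: [0.5097, 0.1277, 0.1107]
tool_rot: [2.462, 1.951, 0.001]
ft_force: [4.8, -0.5, 4.2]
grip_width: 0.088
grip_force: 50.0
```

```bash
python3 st.py
```

```text
t 15.95 pos [0.51  0.128 0.111] tz [0.166 0.057 0.11 ] F [ 4.677 -0.179  4.837] yang [-0.23  -0.229 -0.229] w 0.091 gf 50.00147072598338
```

Emit:
jog_arm:
  increments:
    - {"tx":0,"ty":0,"tz":0,"wx":0,"wy":0,"wz":0.01,"gripper":0}
    - {"tx":0,"ty":0,"tz":0,"wx":0,"wy":0,"wz":0.02,"gripper":0}
    - {"tx":0,"ty":0,"tz":0,"wx":0,"wy":0,"wz":0.027,"gripper":0}
    - {"tx":0,"ty":0,"tz":0,"wx":0,"wy":0,"wz":0.032,"gripper":0}
    - {"tx":0,"ty":0,"tz":0,"wx":0,"wy":0,"wz":0.034,"gripper":0}

```text
time: 16.37
position: [0.5097, 0.1277, 0.1107]
tool_rot: [2.493, 1.911, 0.001]
ft_force: [4.7, -0.2, 5.0]
grip_width: 0.09
grip_force: 50.0
```

```bash
python3 st.py
```

```text
t 16.52 pos [0.51  0.128 0.111] tz [0.189 0.12  0.109] F [ 5.344 -0.94   4.704] yang [-0.263 -0.263 -0.263] w 0.089 gf 50.00140358693898
```

Emit:
jog_arm:
  increments:
    - {"tx":0,"ty":0,"tz":0,"wx":0,"wy":0,"wz":0.005,"gripper":0}
    - {"tx":0,"ty":0,"tz":0,"wx":0,"wy":0,"wz":0.01,"gripper":0}
    - {"tx":0,"ty":0,"tz":0,"wx":0,"wy":0,"wz":0.015,"gripper":0}
    - {"tx":0,"ty":0,"tz":0,"wx":0,"wy":0,"wz":0.015,"gripper":0}
    - {"tx":0,"ty":0,"tz":0,"wx":0,"wy":0,"wz":0.015,"gripper":0}

```text
time: 16.93
position: [0.5097, 0.1277, 0.1107]
tool_rot: [2.507, 1.892, 0.001]
ft_force: [5.6, -0.6, 5.2]
grip_width: 0.086
grip_force: 50.0
```

```bash
python3 st.py
```

```text
t 17.08 pos [0.51  0.128 0.111] tz [0.148 0.154 0.115] F [ 4.988 -0.776  4.685] yang [-0.278 -0.278 -0.278] w 0.088 gf 50.001515317708254
```

Emit:
jog_arm:
  increments:
    - {"tx":0,"ty":0,"tz":0,"wx":0,"wy":0,"wz":0.005,"gripper":0}
    - {"tx":0,"ty":0,"tz":0,"wx":0,"wy":0,"wz":0.01,"gripper":0}
    - {"tx":0,"ty":0,"tz":0,"wx":0,"wy":0,"wz":0.015,"gripper":0}
    - {"tx":0,"ty":0,"tz":0,"wx":0,"wy":0,"wz":0.02,"gripper":0}
    - {"tx":0,"ty":0,"tz":0,"wx":0,"wy":0,"wz":0.02,"gripper":0}

```text
time: 17.5
position: [0.5097, 0.1277, 0.1107]
tool_rot: [2.526, 1.867, 0.001]
ft_force: [4.6, -0.3, 4.6]
grip_width: 0.088
grip_force: 50.0
```

```bash
python3 st.py
```

```text
t 17.65 pos [0.51  0.128 0.111] tz [0.105 0.133 0.146] F [ 5.702 -0.934  5.188] yang [-0.298 -0.298 -0.298] w 0.085 gf 50.001524621620774
```

Emit:
jog_arm:
  increments:
    - {"tx":0,"ty":0,"tz":0,"wx":0,"wy":0,"wz":-0.06,"gripper":0}
    - {"tx":0,"ty":0,"tz":0,"wx":0,"wy":0,"wz":-0.12,"gripper":0}
    - {"tx":0,"ty":0,"tz":0,"wx":0,"wy":0,"wz":-0.18,"gripper":0}
    - {"tx":0,"ty":0,"tz":0,"wx":0,"wy":0,"wz":-0.24,"gripper":0}
    - {"tx":0,"ty":0,"tz":0,"wx":0,"wy":0,"wz":-0.3,"gripper":0}

```text
time: 18.07
position: [0.5094, 0.1277, 0.1107]
tool_rot: [-2.217, -2.226, -0.001]
ft_force: [4.6, -1.1, 5.3]
grip_width: 0.084
grip_force: 50.0
```

Emit:
jog_arm:
  increments:
    - {"tx":0,"ty":0,"tz":0,"wx":0,"wy":0,"wz":-0.06,"gripper":0}
    - {"tx":0,"ty":0,"tz":0,"wx":0,"wy":0,"wz":-0.12,"gripper":0}
    - {"tx":0,"ty":0,"tz":0,"wx":0,"wy":0,"wz":-0.16,"gripper":0}
    - {"tx":0,"ty":0,"tz":0,"wx":0,"wy":0,"wz":-0.18,"gripper":0}
    - {"tx":0,"ty":0,"tz":0,"wx":0,"wy":0,"wz":-0.19,"gripper":0}

```text
time: 18.48
position: [0.5093, 0.1277, 0.1107]
tool_rot: [-1.998, -2.424, -0.0]
ft_force: [3.5, -0.6, 6.3]
grip_width: 0.086
grip_force: 50.0
```

```bash
python3 st.py
```

```text
t 18.63 pos [0.509 0.128 0.111] tz [-0.17  -0.136 -0.083] F [ 3.688 -0.478  6.399] yang [0.192 0.191 0.191] w 0.091 gf 50.00181603245437
```

Emit:
jog_arm:
  increments:
    - {"tx":0,"ty":0,"tz":0,"wx":0,"wy":0,"wz":-0.005,"gripper":0}
    - {"tx":0,"ty":0,"tz":0,"wx":0,"wy":0,"wz":-0.01,"gripper":0}
    - {"tx":0,"ty":0,"tz":0,"wx":0,"wy":0,"wz":-0.015,"gripper":0}
    - {"tx":0,"ty":0,"tz":0,"wx":0,"wy":0,"wz":-0.02,"gripper":0}
    - {"tx":0,"ty":0,"tz":0,"wx":0,"wy":0,"wz":-0.02,"gripper":0}

```text
time: 19.05
position: [0.5092, 0.1277, 0.1107]
tool_rot: [-1.974, -2.443, -0.0]
ft_force: [4.1, -0.0, 6.3]
grip_width: 0.089
grip_force: 50.0
```

```bash
python3 st.py
```

```text
t 19.2 pos [0.509 0.128 0.111] tz [-0.154 -0.143 -0.136] F [ 4.105 -0.767  5.886] yang [0.211 0.211 0.211] w 0.091 gf 50.001716455444694
```

Emit:
jog_arm:
  increments:
    - {"tx":0,"ty":0,"tz":0,"wx":0,"wy":0,"wz":-0.01,"gripper":0}
    - {"tx":0,"ty":0,"tz":0,"wx":0,"wy":0,"wz":-0.015,"gripper":0}
    - {"tx":0,"ty":0,"tz":0,"wx":0,"wy":0,"wz":-0.02,"gripper":0}
    - {"tx":0,"ty":0,"tz":0,"wx":0,"wy":0,"wz":-0.025,"gripper":0}
    - {"tx":0,"ty":0,"tz":0,"wx":0,"wy":0,"wz":-0.025,"gripper":0}

```text
time: 19.62
position: [0.5092, 0.1277, 0.1107]
tool_rot: [-1.944, -2.467, -0.0]
ft_force: [4.0, -0.1, 5.5]
grip_width: 0.088
grip_force: 50.0
```

```bash
python3 st.py
```

```text
t 19.77 pos [0.509 0.128 0.111] tz [-0.151 -0.113 -0.137] F [ 3.372 -0.508  6.059] yang [0.236 0.236 0.236] w 0.088 gf 50.0017730332911
```

Emit:
jog_arm:
  increments:
    - {"tx":0,"ty":0,"tz":0,"wx":0,"wy":0,"wz":-0.01,"gripper":0}
    - {"tx":0,"ty":0,"tz":0,"wx":0,"wy":0,"wz":-0.02,"gripper":0}
    - {"tx":0,"ty":0,"tz":0,"wx":0,"wy":0,"wz":-0.03,"gripper":0}
    - {"tx":0,"ty":0,"tz":0,"wx":0,"wy":0,"wz":-0.035,"gripper":0}
    - {"tx":0,"ty":0,"tz":0,"wx":0,"wy":0,"wz":-0.035,"gripper":0}

```text
time: 20.18
position: [0.5092, 0.1277, 0.1107]
tool_rot: [-1.9, -2.501, -0.0]
ft_force: [3.8, -0.4, 5.8]
grip_width: 0.088
grip_force: 50.0
```

```bash
python3 st.py
```

```text
t 20.33 pos [0.509 0.128 0.111] tz [-0.137 -0.093 -0.155] F [ 3.687 -0.442  6.625] yang [0.271 0.271 0.271] w 0.089 gf 50.00195402652025
```

Emit:
jog_arm:
  increments:
    - {"tx":0,"ty":0,"tz":0,"wx":0,"wy":0,"wz":-0.07,"gripper":0}
    - {"tx":0,"ty":0,"tz":0,"wx":0,"wy":0,"wz":-0.15,"gripper":0}
    - {"tx":0,"ty":0,"tz":0,"wx":0,"wy":0,"wz":-0.23,"gripper":0}
    - {"tx":0,"ty":0,"tz":0,"wx":0,"wy":0,"wz":-0.31,"gripper":0}
    - {"tx":0,"ty":0,"tz":0,"wx":0,"wy":0,"wz":-0.39,"gripper":0}

```text
time: 20.75
position: [0.5088, 0.1275, 0.1107]
tool_rot: [-1.374, -2.824, 0.001]
ft_force: [3.1, -0.1, 8.4]
grip_width: 0.087
grip_force: 50.0
```

```bash
python3 st.py
```

```text
t 20.9 pos [0.509 0.127 0.111] tz [0.006 0.132 0.21 ] F [ 2.07  -1.296  7.244] yang [0.669 0.664 0.662] w 0.087 gf 50.00202759169042
```

Emit:
jog_arm:
  increments:
    - {"tx":0,"ty":0,"tz":0,"wx":0,"wy":0,"wz":-0.07,"gripper":0}
    - {"tx":0,"ty":0,"tz":0,"wx":0,"wy":0,"wz":-0.15,"gripper":0}
    - {"tx":0,"ty":0,"tz":0,"wx":0,"wy":0,"wz":-0.23,"gripper":0}
    - {"tx":0,"ty":0,"tz":0,"wx":0,"wy":0,"wz":-0.31,"gripper":0}
    - {"tx":0,"ty":0,"tz":0,"wx":0,"wy":0,"wz":-0.39,"gripper":0}

```text
time: 21.32
position: [0.5085, 0.1272, 0.1107]
tool_rot: [-0.801, -3.036, 0.001]
ft_force: [2.1, -1.3, 7.9]
grip_width: 0.088
grip_force: 50.0
```

```bash
python3 st.py
```

```text
t 21.47 pos [0.508 0.127 0.111] tz [0.026 0.175 0.137] F [ 1.622 -1.643  7.964] yang [1.059 1.054 1.052] w 0.09 gf 50.00221526250243
```

Free and following. The last 0.38 rad to the open position, then release.

Emit:
jog_arm:
  increments:
    - {"tx":0,"ty":0,"tz":0,"wx":0,"wy":0,"wz":-0.07,"gripper":0}
    - {"tx":0,"ty":0,"tz":0,"wx":0,"wy":0,"wz":-0.15,"gripper":0}
    - {"tx":0,"ty":0,"tz":0,"wx":0,"wy":0,"wz":-0.23,"gripper":0}
    - {"tx":0,"ty":0,"tz":0,"wx":0,"wy":0,"wz":-0.31,"gripper":0}
    - {"tx":0,"ty":0,"tz":0,"wx":0,"wy":0,"wz":-0.38,"gripper":0}

```text
time: 21.88
position: [0.5083, 0.1268, 0.1107]
tool_rot: [-0.214, -3.132, 0.002]
ft_force: [0.7, -1.3, 8.9]
grip_width: 0.086
grip_force: 50.0
```

```bash
python3 st.py
```

```text
t 22.03 pos [0.508 0.127 0.111] tz [-0.05   0.138  0.111] F [ 0.609 -2.417  8.925] yang [1.438 1.433 1.432] w 0.085 gf 50.00231838785112
```

Emit:
jog_arm:
  increments:
    - {"tx":0,"ty":0,"tz":0,"wx":0,"wy":0,"wz":0,"gripper":0.2}
    - {"tx":0,"ty":0,"tz":0,"wx":0,"wy":0,"wz":0,"gripper":0.4}
    - {"tx":0,"ty":0,"tz":0,"wx":0,"wy":0,"wz":0,"gripper":0.6}
    - {"tx":0,"ty":0,"tz":0,"wx":0,"wy":0,"wz":0,"gripper":0.6}
    - {"tx":0,"ty":0,"tz":0,"wx":0,"wy":0,"wz":0,"gripper":0.6}

```text
time: 22.45
position: [0.5083, 0.1277, 0.1097]
tool_rot: [-0.218, -3.132, 0.001]
ft_force: [-0.4, -0.8, 0.3]
grip_width: 0.379
grip_force: 0.0
```

Emit:
jog_arm:
  increments:
    - {"tx":0,"ty":0,"tz":-15,"wx":0,"wy":0,"wz":0,"gripper":0.6}
    - {"tx":0,"ty":0,"tz":-45,"wx":0,"wy":0,"wz":0,"gripper":0.6}
    - {"tx":0,"ty":0,"tz":-80,"wx":0,"wy":0,"wz":0,"gripper":0.6}
    - {"tx":0,"ty":0,"tz":-105,"wx":0,"wy":0,"wz":0,"gripper":0.6}
    - {"tx":0,"ty":0,"tz":-110,"wx":0,"wy":0,"wz":0,"gripper":0.6}

```text
time: 22.87
position: [0.5115, 0.1284, 0.2254]
tool_rot: [0.218, 3.128, 0.005]
ft_force: [1.1, 0.4, 0.9]
grip_width: 0.597
grip_force: 0.0
```

```bash
python3 st.py; python3 - <<'E'
from h import *
d=vision.get_image('wrist'); cv2.imwrite('pics/w4.png',d['color'])
np.set_printoptions(precision=4,suppress=True)
print(vision.spot_in('wrist','latch')); print('knob pred px',proj(d,[[.521,.2313,.125]]))
m=(d['color'].max(2)<60).astype(np.uint8); n,l,st,ce=cv2.connectedComponentsWithStats(m); print([(st[i],unproj(d,[ce[i]],.125)) for i in range(1,n) if st[i][4]>250])
for z in (.16,.118): print(goto([.521,.2315,z],1.466))
E
```

```text
t 23.02 pos [0.509 0.128 0.22 ] tz [-0.08   0.062  0.025] F [-0.178  0.085 -0.425] yang [1.432 1.432 1.432] w 0.596 gf 0.0
[]
knob pred px [[449.0549 196.0118]]
[(array([  0,   0,  21,  72, 598], dtype=int32), array([[ 0.3561, -0.0782,  0.125 ]])), (array([596,   0,  30,  82, 596], dtype=int32), array([[0.4187, 0.3514, 0.125 ]])), (array([ 149,   27,   78,   97, 1254], dtype=int32), array([[0.4004, 0.0434, 0.125 ]])), (array([255, 101,  87,  38, 483], dtype=int32), array([[0.4402, 0.1275, 0.125 ]])), (array([    0,   119,   640,   281, 91564], dtype=int32), array([[0.6268, 0.1107, 0.125 ]])), (array([ 301,  155,   40,   76, 1436], dtype=int32), array([[0.5025, 0.1283, 0.125 ]])), (array([382, 176,  22,  39, 291], dtype=int32), array([[0.5086, 0.1842, 0.125 ]])), (array([408, 177,  55,  32, 997], dtype=int32), array([[0.5168, 0.2239, 0.125 ]]))]
(array([  1.6, 104.9,  58.5]), array([-0.0014, -0.003 , -0.0343]))
(array([  1.5, 105. , 100.5]), array([-0.0014, -0.003 , -0.0343]))
```

View pics/w4.png

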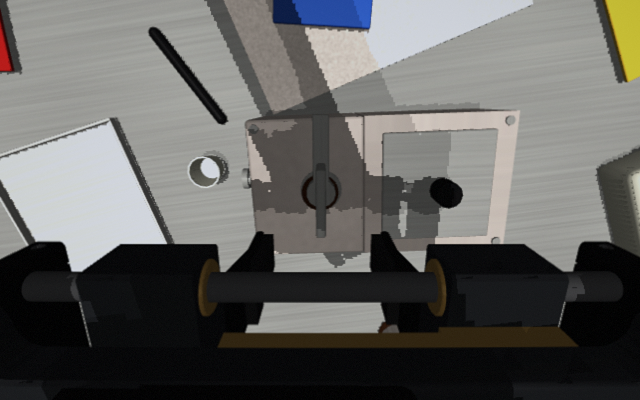

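Emit:
jog_arm:
  increments:
    - {"tx":1,"ty":35,"tz":0,"wx":0,"wy":0,"wz":0,"gripper":0.6}
    - {"tx":2,"ty":70,"tz":0,"wx":0,"wy":0,"wz":-0.02,"gripper":0.6}
    - {"tx":2,"ty":105,"tz":10,"wx":0,"wy":0,"wz":-0.034,"gripper":0.6}
    - {"tx":2,"ty":105,"tz":40,"wx":0,"wy":0,"wz":-0.034,"gripper":0.6}
    - {"tx":2,"ty":105,"tz":58,"wx":0,"wy":0,"wz":-0.034,"gripper":0.6}

```text
time: 23.53
position: [0.5197, 0.2344, 0.1585]
tool_rot: [-0.157, -3.133, 0.003]
ft_force: [-0.1, -0.6, -0.6]
grip_width: 0.601
grip_force: 0.0
```

```bash
python3 st.py; python3 - <<'E'
from h import *
d=vision.get_image('wrist'); cv2.imwrite('pics/w5.png',d['color'])
np.set_printoptions(precision=4,suppress=True)
print('pred',proj(d,[[.521,.2315,.125]]))
m=(d['color'].max(2)<60).astype(np.uint8); n,l,st,ce=cv2.connectedComponentsWithStats(m); print([(st[i],unproj(d,[ce[i]],.12)) for i in range(1,n) if st[i][4]>400])
print([(np.round(x['bbox']),x['conf']) for x in vision.spot_in('wrist','cover_knob')])
print(goto([.521,.2315,.101],1.466))
E
```

```text
t 23.68 pos [0.52  0.231 0.16 ] tz [-0.001  0.012  0.025] F [-0.541 -0.705 -1.313] yang [1.468 1.467 1.466] w 0.597 gf 0.0
pred [[322.3479 227.72  ]]
[(array([611,   0,  29,  21, 513], dtype=int32), array([[0.4123, 0.412 , 0.12  ]])), (array([   2,    7,  102,  115, 2045], dtype=int32), array([[0.4058, 0.0863, 0.12  ]])), (array([    0,   118,   640,   282, 91688], dtype=int32), array([[0.5948, 0.2173, 0.12  ]])), (array([594, 155,  46,  26, 626], dtype=int32), array([[0.5037, 0.4215, 0.12  ]])), (array([ 306,  202,   36,   41, 1145], dtype=int32), array([[0.5192, 0.2325, 0.12  ]]))]
[(array([150.,   1., 265.,  19.]), 0.97), (array([552.,   0., 640.,  92.]), 0.9), (array([251., 143., 397., 273.]), 0.65), (array([137., 121., 198., 243.]), 0.47)]
(array([ 1.3, -0.1, 61.9]), array([-0.    ,  0.0002, -0.0013]))
```

View pics/w5.png

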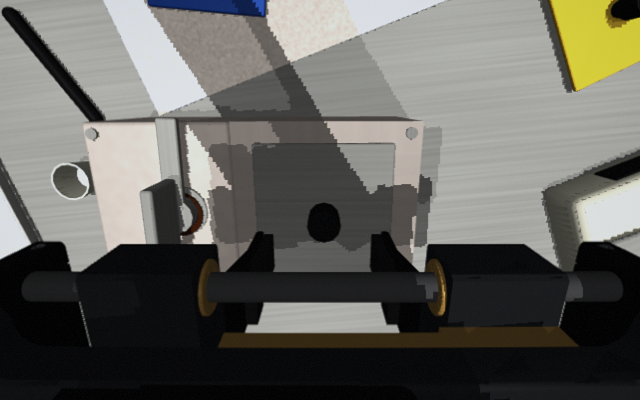

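Emit:
jog_arm:
  increments:
    - {"tx":1,"ty":0,"tz":20,"wx":0,"wy":0,"wz":0,"gripper":0.6}
    - {"tx":1,"ty":0,"tz":40,"wx":0,"wy":0,"wz":0,"gripper":0.6}
    - {"tx":1,"ty":0,"tz":52,"wx":0,"wy":0,"wz":0,"gripper":0.6}
    - {"tx":1,"ty":0,"tz":58,"wx":0,"wy":0,"wz":0,"gripper":0.6}
    - {"tx":1,"ty":0,"tz":60,"wx":0,"wy":0,"wz":0,"gripper":0.6}
  grip_force: 30

```text
time: 24.2
position: [0.5209, 0.2317, 0.1024]
tool_rot: [-0.166, -3.137, 0.0]
ft_force: [-0.2, -0.2, -0.2]
grip_width: 0.601
grip_force: 0.0
```

Emit:
jog_arm:
  increments:
    - {"tx":0,"ty":0,"tz":0,"wx":0,"wy":0,"wz":0,"gripper":0.5}
    - {"tx":0,"ty":0,"tz":0,"wx":0,"wy":0,"wz":0,"gripper":0.2}
    - {"tx":0,"ty":0,"tz":0,"wx":0,"wy":0,"wz":0,"gripper":0}
    - {"tx":0,"ty":0,"tz":0,"wx":0,"wy":0,"wz":0,"gripper":0}
    - {"tx":0,"ty":0,"tz":0,"wx":0,"wy":0,"wz":0,"gripper":0}
  grip_force: 30

```text
time: 24.62
position: [0.5213, 0.2323, 0.1032]
tool_rot: [0.165, 3.136, 0.001]
ft_force: [-0.0, -0.3, -0.1]
grip_width: 0.31
grip_force: 0.0
```

Emit:
jog_arm:
  increments:
    - {"tx":0,"ty":0,"tz":0,"wx":0,"wy":0,"wz":0,"gripper":0}
    - {"tx":0,"ty":0,"tz":0,"wx":0,"wy":0,"wz":0,"gripper":0}
    - {"tx":0,"ty":0,"tz":0,"wx":0,"wy":0,"wz":0,"gripper":0}
    - {"tx":0,"ty":0,"tz":0,"wx":0,"wy":0,"wz":0,"gripper":0}
    - {"tx":0,"ty":0,"tz":0,"wx":0,"wy":0,"wz":0,"gripper":0}
  grip_force: 30

```text
time: 25.03
position: [0.5212, 0.2321, 0.103]
tool_rot: [0.165, 3.137, 0.0]
ft_force: [-1.2, -0.5, 4.2]
grip_width: 0.238
grip_force: 30.0
```

```bash
python3 st.py
```

```text
t 25.18 pos [0.521 0.232 0.103] tz [ 0.024 -0.009  0.001] F [-1.089 -0.694  5.167] yang [1.466 1.465 1.466] w 0.237 gf 29.998984175797432
```

Emit:
jog_arm:
  increments:
    - {"tx":0,"ty":0,"tz":0,"wx":0,"wy":0,"wz":0,"gripper":0}
    - {"tx":0,"ty":0,"tz":0,"wx":0,"wy":0,"wz":0,"gripper":0}
    - {"tx":0,"ty":0,"tz":-5,"wx":0,"wy":0,"wz":0,"gripper":0}
    - {"tx":0,"ty":0,"tz":-12,"wx":0,"wy":0,"wz":0,"gripper":0}
    - {"tx":0,"ty":0,"tz":-20,"wx":0,"wy":0,"wz":0,"gripper":0}
  grip_force: 45

```text
time: 25.6
position: [0.5199, 0.2317, 0.1217]
tool_rot: [-0.165, -3.135, 0.002]
ft_force: [1.1, -0.2, -3.6]
grip_width: 0.24
grip_force: 45.0
```

Emit:
jog_arm:
  increments:
    - {"tx":0,"ty":0,"tz":-12,"wx":0,"wy":0,"wz":0,"gripper":0}
    - {"tx":0,"ty":0,"tz":-28,"wx":0,"wy":0,"wz":0,"gripper":0}
    - {"tx":0,"ty":0,"tz":-45,"wx":0,"wy":0,"wz":0,"gripper":0}
    - {"tx":0,"ty":0,"tz":-62,"wx":0,"wy":0,"wz":0,"gripper":0}
    - {"tx":0,"ty":0,"tz":-75,"wx":0,"wy":0,"wz":0,"gripper":0}

```text
time: 26.02
position: [0.5214, 0.2322, 0.2]
tool_rot: [0.165, 3.135, 0.002]
ft_force: [1.4, 0.4, -3.7]
grip_width: 0.239
grip_force: 45.0
```

```bash
python3 st.py; python3 - <<'E'
from h import *
d=vision.get_image('wrist'); cv2.imwrite('pics/w6.png',d['color'])
print(goto([.509,-.169,.21],1.466))
E
```

```text
t 26.17 pos [0.522 0.232 0.199] tz [-0.043  0.019 -0.007] F [ 0.833  0.08  -2.432] yang [1.465 1.466 1.466] w 0.234 gf 44.97882696283796
(array([ -30.3, -400.1,  -12.4]), array([ 0.0004,  0.0004, -0.0005]))
```

View pics/w6.png

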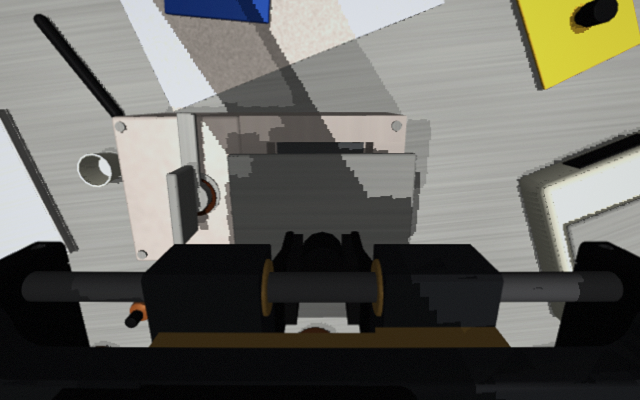

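Emit:
jog_arm:
  increments:
    - {"tx":0,"ty":-8,"tz":-8,"wx":0,"wy":0,"wz":0,"gripper":0}
    - {"tx":-2,"ty":-28,"tz":-12,"wx":0,"wy":0,"wz":0,"gripper":0}
    - {"tx":-5,"ty":-56,"tz":-12,"wx":0,"wy":0,"wz":0,"gripper":0}
    - {"tx":-7,"ty":-86,"tz":-12,"wx":0,"wy":0,"wz":0,"gripper":0}
    - {"tx":-10,"ty":-116,"tz":-12,"wx":0,"wy":0,"wz":0,"gripper":0}

```text
time: 26.63
position: [0.5177, 0.1138, 0.209]
tool_rot: [-0.164, -3.136, 0.001]
ft_force: [0.1, -0.6, -3.6]
grip_width: 0.238
grip_force: 45.0
```

Emit:
jog_arm:
  increments:
    - {"tx":-2,"ty":-30,"tz":0,"wx":0,"wy":0,"wz":0,"gripper":0}
    - {"tx":-4,"ty":-60,"tz":0,"wx":0,"wy":0,"wz":0,"gripper":0}
    - {"tx":-6,"ty":-90,"tz":0,"wx":0,"wy":0,"wz":0,"gripper":0}
    - {"tx":-8,"ty":-120,"tz":0,"wx":0,"wy":0,"wz":0,"gripper":0}
    - {"tx":-10,"ty":-150,"tz":0,"wx":0,"wy":0,"wz":0,"gripper":0}

```text
time: 27.05
position: [0.5117, -0.0367, 0.2091]
tool_rot: [-0.166, -3.136, 0.0]
ft_force: [0.2, -0.8, -3.1]
grip_width: 0.238
grip_force: 45.0
```

Emit:
jog_arm:
  increments:
    - {"tx":-2,"ty":-30,"tz":0,"wx":0,"wy":0,"wz":0,"gripper":0}
    - {"tx":-4,"ty":-60,"tz":0,"wx":0,"wy":0,"wz":0,"gripper":0}
    - {"tx":-6,"ty":-90,"tz":0,"wx":0,"wy":0,"wz":0,"gripper":0}
    - {"tx":-8,"ty":-115,"tz":0,"wx":0,"wy":0,"wz":0,"gripper":0}
    - {"tx":-10,"ty":-134,"tz":0,"wx":0,"wy":0,"wz":0,"gripper":0}

```text
time: 27.47
position: [0.507, -0.1724, 0.2092]
tool_rot: [-0.17, -3.135, 0.001]
ft_force: [-0.1, -0.3, -2.9]
grip_width: 0.241
grip_force: 45.0
```

```bash
python3 st.py; python3 - <<'E'
from h import *
np.set_printoptions(precision=4,suppress=True)
d=vision.get_image('wrist'); t=vision.get_image('top')
a=np.hstack([d['color'],]); cv2.imwrite('pics/w7.png',a); cv2.imwrite('pics/t7.png',t['color'])
c=.0; y=np.array([np.cos(.144),np.sin(.144)]);n=np.array([-y[1],y[0]]);o=np.array([.509,-.169])
P=[[*(o+.085*(i*y+j*n)),.014] for i,j in ((-1,-1),(-1,1),(1,1),(1,-1))]
print('pred tray corners wrist',proj(d,P))
print(goto([.509,-.169,.15],1.466))
E
```

```text
t 27.62 pos [ 0.507 -0.171  0.209] tz [ 0.006 -0.033  0.027] F [ 0.183 -1.674 -3.478] yang [1.458 1.458 1.461] w 0.238 gf 45.003100225671915
pred tray corners wrist [[225.9164 118.5442]
 [383.2276  75.4777]
 [412.7679 225.8853]
 [272.8688 259.3808]]
(array([-0.9, -0.8, 59. ]), array([ 0.001 , -0.0013, -0.0002]))
```

View pics/w7.png

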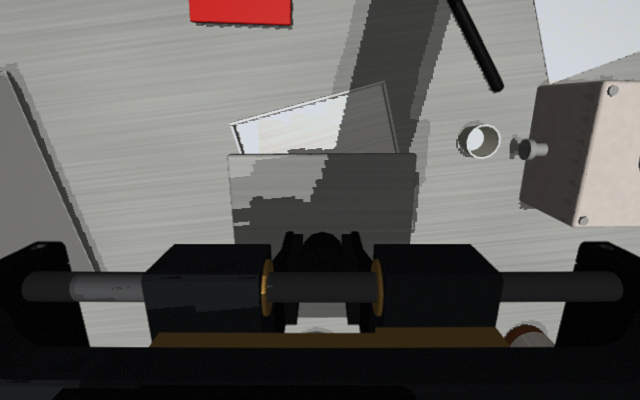

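Emit:
jog_arm:
  increments:
    - {"tx":-3,"ty":2,"tz":15,"wx":0,"wy":0,"wz":0,"gripper":0}
    - {"tx":-7,"ty":5,"tz":45,"wx":0,"wy":0,"wz":0,"gripper":0}
    - {"tx":-7,"ty":5,"tz":75,"wx":0,"wy":0,"wz":0,"gripper":0}
    - {"tx":-7,"ty":5,"tz":105,"wx":0,"wy":0,"wz":0,"gripper":0}
    - {"tx":-7,"ty":5,"tz":125,"wx":0,"wy":0,"wz":0,"gripper":0}

```text
time: 28.13
position: [0.5148, -0.1621, 0.0815]
tool_rot: [-0.16, -3.134, -0.002]
ft_force: [-0.6, -0.9, -4.1]
grip_width: 0.239
grip_force: 45.0
```

Emit:
jog_arm:
  increments:
    - {"tx":0,"ty":0,"tz":15,"wx":0,"wy":0,"wz":0,"gripper":0}
    - {"tx":0,"ty":0,"tz":28,"wx":0,"wy":0,"wz":0,"gripper":0}
    - {"tx":0,"ty":0,"tz":38,"wx":0,"wy":0,"wz":0,"gripper":0}
    - {"tx":0,"ty":0,"tz":45,"wx":0,"wy":0,"wz":0,"gripper":0}
    - {"tx":0,"ty":0,"tz":50,"wx":0,"wy":0,"wz":0,"gripper":0}

```text
time: 28.55
position: [0.5162, -0.1636, 0.0339]
tool_rot: [-0.163, -3.137, -0.001]
ft_force: [-0.1, -0.1, -3.8]
grip_width: 0.239
grip_force: 45.0
```

```bash
python3 st.py; python3 - <<'E'
from h import *
np.set_printoptions(precision=4,suppress=True)
d=vision.get_image('wrist'); cv2.imwrite('pics/w8.png',d['color'][0:300,100:540])
y=np.array([np.cos(.144),np.sin(.144)]);n=np.array([-y[1],y[0]]);o=np.array([.515,-.165])
P=[[*(o+.085*(i*y+j*n)),.014] for i,j in ((-1,-1),(-1,1))]
print('pred tray corners in crop',proj(d,P)-[100,0])
print(goto([.515,-.165,.024],1.466))
E
```

```text
t 28.7 pos [ 0.516 -0.164  0.035] tz [-0.022 -0.044  0.027] F [-0.299 -0.133 -3.65 ] yang [1.467 1.466 1.466] w 0.241 gf 45.00269042383934
pred tray corners in crop [[ 30.4454 128.0177]
 [339.6294  43.8581]]
(array([ 1.8, -0.5, 11.2]), array([ 0.0001,  0.0011, -0.0003]))
```

View pics/w8.png

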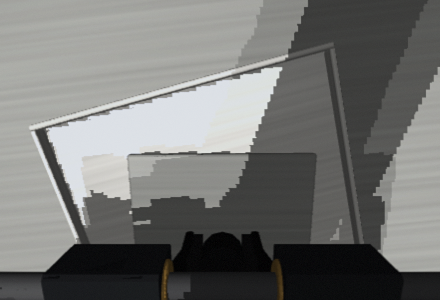

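Emit:
jog_arm:
  increments:
    - {"tx":1,"ty":0,"tz":3,"wx":0,"wy":0,"wz":0,"gripper":0}
    - {"tx":1,"ty":0,"tz":6,"wx":0,"wy":0,"wz":0,"gripper":0}
    - {"tx":1,"ty":0,"tz":8,"wx":0,"wy":0,"wz":0,"gripper":0}
    - {"tx":1,"ty":0,"tz":9,"wx":0,"wy":0,"wz":0,"gripper":0}
    - {"tx":1,"ty":0,"tz":10,"wx":0,"wy":0,"wz":0,"gripper":0}

```text
time: 29.17
position: [0.5152, -0.1645, 0.0244]
tool_rot: [-0.165, -3.137, -0.0]
ft_force: [-0.3, 0.1, -4.2]
grip_width: 0.235
grip_force: 45.0
```

```bash
python3 st.py
```

```text
t 29.32 pos [ 0.515 -0.165  0.024] tz [ 0.032  0.005 -0.007] F [-0.485 -0.15  -3.984] yang [1.465 1.465 1.466] w 0.238 gf 45.002861150874196
```

Not yet touching (F still −4 N); creep on.

Emit:
jog_arm:
  increments:
    - {"tx":0,"ty":0,"tz":0.5,"wx":0,"wy":0,"wz":0,"gripper":0}
    - {"tx":0,"ty":0,"tz":1,"wx":0,"wy":0,"wz":0,"gripper":0}
    - {"tx":0,"ty":0,"tz":1.5,"wx":0,"wy":0,"wz":0,"gripper":0}
    - {"tx":0,"ty":0,"tz":2,"wx":0,"wy":0,"wz":0,"gripper":0}
    - {"tx":0,"ty":0,"tz":2,"wx":0,"wy":0,"wz":0,"gripper":0}

```text
time: 29.73
position: [0.5155, -0.1646, 0.024]
tool_rot: [0.165, 3.137, 0.001]
ft_force: [-4.7, 2.1, 8.0]
grip_width: 0.236
grip_force: 45.0
```

```bash
python3 st.py
```

```text
t 29.88 pos [ 0.516 -0.165  0.024] tz [-0.011  0.005 -0.046] F [-4.212  1.818  8.302] yang [1.465 1.465 1.465] w 0.239 gf 45.04907729779006
```

Touched down. Release and retreat.

Emit:
jog_arm:
  increments:
    - {"tx":0,"ty":0,"tz":-1,"wx":0,"wy":0,"wz":0,"gripper":0.25}
    - {"tx":0,"ty":0,"tz":-1,"wx":0,"wy":0,"wz":0,"gripper":0.4}
    - {"tx":0,"ty":0,"tz":-1,"wx":0,"wy":0,"wz":0,"gripper":0.6}
    - {"tx":0,"ty":0,"tz":-1,"wx":0,"wy":0,"wz":0,"gripper":0.6}
    - {"tx":0,"ty":0,"tz":-1,"wx":0,"wy":0,"wz":0,"gripper":0.6}

```text
time: 30.3
position: [0.5156, -0.1647, 0.0237]
tool_rot: [0.165, 3.137, -0.0]
ft_force: [0.1, -0.9, 0.6]
grip_width: 0.461
grip_force: 0.0
```

Emit:
jog_arm:
  increments:
    - {"tx":0,"ty":0,"tz":-5,"wx":0,"wy":0,"wz":0,"gripper":0.6}
    - {"tx":0,"ty":0,"tz":-25,"wx":0,"wy":0,"wz":0,"gripper":0.6}
    - {"tx":0,"ty":0,"tz":-60,"wx":0,"wy":0,"wz":0,"gripper":0.6}
    - {"tx":0,"ty":0,"tz":-95,"wx":0,"wy":0,"wz":0,"gripper":0.6}
    - {"tx":0,"ty":0,"tz":-130,"wx":0,"wy":0,"wz":0,"gripper":0.6}

```text
time: 30.72
position: [0.5148, -0.1647, 0.1552]
tool_rot: [-0.166, -3.137, 0.0]
ft_force: [1.1, 1.0, 0.1]
grip_width: 0.599
grip_force: 0.0
```

Emit:
jog_arm:
  increments:
    - {"tx":10,"ty":0,"tz":-20,"wx":0,"wy":0,"wz":0,"gripper":0.6}
    - {"tx":10,"ty":0,"tz":-40,"wx":0,"wy":0,"wz":0,"gripper":0.6}
    - {"tx":10,"ty":0,"tz":-50,"wx":0,"wy":0,"wz":0,"gripper":0.6}
    - {"tx":10,"ty":0,"tz":-50,"wx":0,"wy":0,"wz":0,"gripper":0.6}
    - {"tx":10,"ty":0,"tz":-50,"wx":0,"wy":0,"wz":0,"gripper":0.6}

```text
time: 31.13
position: [0.5055, -0.1634, 0.2034]
tool_rot: [0.165, 3.137, 0.0]
ft_force: [-0.1, 0.2, -0.6]
grip_width: 0.599
grip_force: 0.0
```

```bash
python3 st.py; python3 - <<'E'
from h import *
d=vision.get_image('scene'); cv2.imwrite('pics/s9.png',cv2.resize(d['color'][100:310,160:490],None,fx=2.4,fy=2.4,interpolation=cv2.INTER_CUBIC))
E
```

```text
t 31.28 pos [ 0.504 -0.163  0.202] tz [ 0.036 -0.005  0.043] F [-0.299  0.26  -0.178] yang [1.466 1.466 1.466] w 0.596 gf 0.0
```

View pics/s9.png

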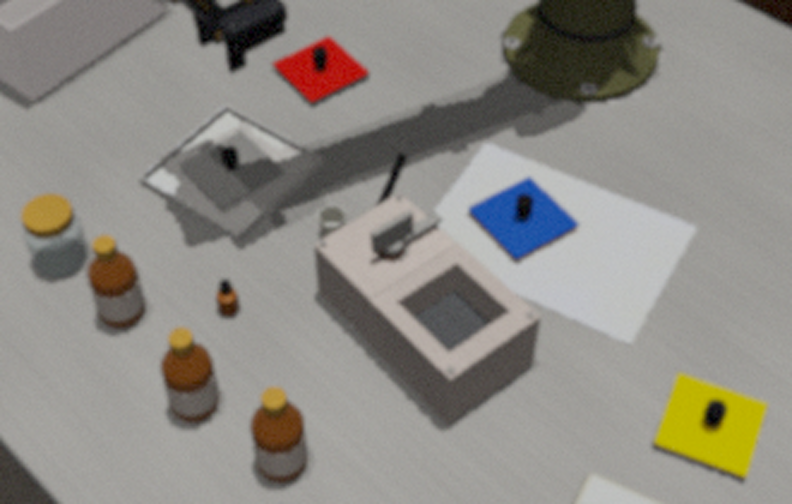

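The cover lies flat and central in the tray, with its knob up at (230,157). The latch is open with its nose at (435,220), the well is empty, and nothing else has moved.

```bash
python3 -c "
from bench import ctrl; print(ctrl.close_job())"
```

```text
the job is handed in; nothing more can be done
None
```

I rocked the latch free without forcing it and left it open, set the cover flat and knob up near the middle of the tray, and handed the job in at about 31 s; no verdict was reported.

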